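# Present the round cheese in its arched-handle dish

## Task

Slide the stand's lock grip outward all the way to its end stop so that the handled dish comes free. Then take the dish by the bar of its handle, lift it straight up about 10 cm and, above its stand, turn it level through a quarter turn (either way), so that the guest sees in under the handle; the loose cheese must stay in the middle of the dish and not be touched. Finish while still holding the dish there, level and still, with the slide left fully open and the bottle, jar and bowl undisturbed.

Things in the scene. Friction and masses are not known exactly. Their poses are not given: they have to be found in the camera images.
- stand: low wooden stand fixed to the counter, 170 x 170 x 18 mm; origin at the middle of its underside, on the counter, z up. The dish stands on its middle at z = 18 mm, in a collar 86 mm wide inside, 6 mm high. On its -y side a steel rail, y -94 to -199 mm, 44 mm wide, top at z = 43 mm; end plate at y = -200 mm, 50 mm wide, up to z = 50 mm
- lock (a joint): locking slide of the stand, 0 to 0.05 m: at 0 (locked) its steel tongue reaches 18 mm over the dish's rim and stops it lifting; slides straight outward along the stand's -y; 0.05 = end stop, dish free. Starts at 0 to 0.012. Friction about 3 N; stays where it is left
- lock_grip (a point): point in the slide's black upright grip, on its centre line, 72 mm above the counter; axes as the stand's; 110 mm from the stand's middle at slide 0. The grip is 24 mm wide in the stand's x, 20 mm in y, and spans 50 to 90 mm above the counter; nothing beside it in x. It stands on the tongue, 24 mm wide, 6 mm thick
- dish: dark wooden dished plate, 134 mm across, 0.25 to 0.5 kg, arched handle over it; origin at the middle of its underside, z up. Rim 22 mm high. Hollow: floor at 12 mm, flat 12 mm across, rising 5 degrees to 38 mm radius, then 14 degrees to the rim. Handle uprights at x = +-60 mm (8 x 14 mm) carry a bar along x. Starts with its x within 0.05 rad of the stand's x
- dish_bar (a point): centre of the handle bar, 118 mm above the dish's underside; axes as the dish's. The bar runs along x: 128 mm long, 14 mm wide (y), 18 mm high; 53 mm free between its underside and the cheese's top. The dish's balance point lies straight below
- dish_middle (a point): middle of the hollow's floor, 12 mm above the dish's underside
- cheese_center (a point): centre of the small round cheese, a pale ball 44 mm in diameter, about 50 g, that lies loose in the middle of the hollow and rolls easily
- wine: bystander: standing green wine bottle, 74 mm across, 290 mm high, off to the robot's right; origin under its middle
- honey_jar: bystander: closed jar, 64 mm across, 85 mm high, off to the robot's left; origin under its middle
- olive_bowl: bystander: white bowl, 110 mm across, 45 mm high, beyond the stand; origin under its middle
Things that resemble listed ones, but are neither listed nor needed, are in the scene too. What is meant by the dish is not blue or red, and is the smaller of those in its own colour.

How it is judged:
On the way, in this order (a step that is already met when the one before it is completed fails the run):
1. the lock slide is at its end stop while the dish still stands in the stand (value of joint lock above 0.045 m and height (world z) of dish below 0.028 m), for 0.2 s.
2. the dish is lifted clear of the stand, not yet turned, the cheese in its middle (height (world z) of dish above 0.068 m and contact force between dish and stand below 0.2 N and contact force between the fingers and dish above 2 N and horizontal distance between cheese_center and dish_middle below 0.014 m and angle between the x axis of dish and the x axis of stand, either way round below 0.35 rad), for 0.1 s.
3. the raised dish has been turned a quarter turn, level, the cheese in its middle (height (world z) of dish above 0.068 m and contact force between dish and stand below 0.2 N and contact force between the fingers and dish above 2 N and horizontal distance between cheese_center and dish_middle below 0.014 m and angle between dish's own z axis and vertical below 0.08 rad and angle between the x axis of dish and the y axis of stand, either way round below 0.15 rad), for 0.2 s.
At the end, for the whole second after the job is handed in: Dish gripped (over 2 N), 50 to 180 mm clear above the stand top and within 60 mm of its middle, at rest, level within 0.08 rad, turned a quarter turn either way within 0.15 rad; cheese at rest in the hollow within 14 mm of its middle; lock slide within 5 mm of its end stop (all of step 3 and value of joint lock above 0.045 m and height (world z) of dish below 0.2 m and horizontal distance between dish and stand below 0.06 m and z of cheese_center in the frame of dish between 0.028 and 0.042 m and linear speed of dish below 0.02 m/s and angular speed of dish below 0.1 rad/s and linear speed of cheese below 0.03 m/s); the arm keeps its last pose, push and grip.
It fails at once if the cheese rolls more than 25 mm from the middle of the dish (horizontal distance between cheese_center and dish_middle above 0.025 m).
It fails at once if the robot touches the cheese (contact force between the arm and cheese above 0.3 N).
It fails at once if the fingers touch the cheese (contact force between the fingers and cheese above 0.3 N).
It fails at once if a bystander is disturbed (distance of any of wine, honey_jar, olive_bowl from where it was at the start of the episode above 0.03 m).
It also fails if it takes over 54 s, if anything falls off the work surface, if the arm or the gripper's body presses on something with over 40 N, if the wrist force passes 120 N, or if a joint passes its speed limit or range.

## Robot

A 7-joint arm with a two-finger parallel gripper is mounted at the origin on the work surface. World frame = base frame: x ahead of the robot, y to its left, z up, the work surface at z = 0. Lengths are in m, angles in rad, forces in N, time in s.
With the tool pointing down it reaches from about 0.425 to 0.875 m from the base axis. Payload 4.7 kg.
Tool frame: the origin (TCP) lies midway between the tips of the shut fingers; the grasp point (between the pads) lies 19 mm behind it; z points along the fingers, y is the line along which they close (so a half turn about z gives the same grasp; the last joint's range is limited). The gripper opens to 85 mm and grips with 20 to 120 N. Pads are 22 mm wide; open, the fingers measure 114 mm over their backs; the gripper's body (76 mm by 85 mm) begins 54 mm behind the grasp point. The pads swing forward as they close: fully open they stand 13 mm farther back than shut.
Start: joints at [-1.334, 0.321, -0.07, 1.45, 0.023, 1.371, -0.057], TCP at [0.144, 0.634, 0.231] pointing down, gripper open.
Joint ranges: [-2.86, 2.86], [-0.3, 2.09], [-1.38, 1.24], [0.06, 2.45], [-1.56, 4.7], [0.09, 2.05], [-2.69, 2.69]. Speed limits (rad/s): [2.57, 2.57, 3.14, 3.14, 3.14, 3.14, 3.14].

## Interface

Orientations are given as a unit quaternion [w, x, y, z].
In Python, from bench import robot gives the robot as it stands. The module is installed in compiled form; this text tells all that it offers.
- The arm moves only by the tool apply_moves, never from a script. Its argument "increments" is a list of rows, each a list of 5 numbers: the shift along the tool's x, y, z in units of 30 mm (1.0 is 30 mm), then the turn about the tool's z in units of 5 degrees (1.0 is 5 degrees), then the finger opening in mm, from 0 to 85.4. In form: [[dx, dy, dz, spin, fingers], ...]. A call has 1 to 10 rows; each row shifts and turns the commanded pose from where the row before left it, along the tool's axes as they then stand; what a row does not reach is not made up. A row lasts 1/12 s, in which the tool goes at most 41.7 mm and 7.16 degrees, less where a joint would pass 70% of its speed; a pose out of reach is approached as far as the arm can. A call is refused whole if a number of a shift passes 1 or a number of a turn 1, either way. A call with a gripper value outside its range is refused whole. The fingers move at their own pace and stop on an object; "squeeze" is the grip in N (left out, the last holds). Time passes only in rows, so rows that do not move let the fingers close. It gives the time, the measured TCP pose, the force, the opening and the grip force at its end, in the units of the state.
- robot.observe(): the state, without advancing time (a new reading comes with each control period).
- robot.read_camera(name): name is "scene" or "top" or "wrist"; returns the picture (420x560x3 uint8, red, green, blue); there is no depth.
- robot.calibration(name): a dict with "intrinsics" (3x3 intrinsics, pixels), "dist_coeffs" ([k1, k2, p1, p2, k3] as OpenCV has them; the pictures are not rectified), "rvec" (rotation vector, rad) and "tvec" (3), from world to camera coordinates, as OpenCV has them. Camera axes: x right, y down, z forward; pixel columns grow to the right and rows downward; lengths in m; the calibration is good to about 2 mm. A picture is of the moment at which its call begins: read the wrist's pose just before it. calibration takes no time and is no camera call; for the wrist camera it gives the pose at the moment of the call.
- robot.close_job(): hands the job in; it is judged then, once.
The state is a dict: "time_s": time; "joints": joint angles; "dq": joint speeds; "joint_efforts": joint torques, N m; "position": TCP position; "tcp_rot": TCP orientation; "wrist_force": force on the tool from outside, world axes, zero at the start; "torque": the same for the moment, N m; "width": finger opening in m; "grasp_force": force on a finger pad.
Only numpy, scipy, OpenCV 4.12 (cv2) and the standard library are available. Lean on these libraries where they do the work, as an engineer would, in place of code of your own. Each camera call takes 0.05 s, during which the arm holds its last target. There are 200 camera calls.

## Working session

There is one attempt and no reset: what is moved stays moved. The work goes in short steps, Python scripts to look and compute and a tool call to move; the robot and the scene stay as the last step left them, time stands still between calls to the robot, and variables do not carry over. Pictures are saved under pics/ and viewed, at most 10 in all, crops included, and the job is handed in when it is done.

Besides the shell and the picture viewer there is one more tool, called after "Call:" as name(argument=value, ...) on one line, values as JSON. apply_moves: Moves the arm, as the interface text tells. Its arguments: {"type":"object","properties":{"increments":{"type":"array","items":{"type":"array","items":{"type":"number"}}},"squeeze":{"type":"number"}},"required":["increments"]}

```bash
mkdir -p pics; python3 - <<'E'
from bench import robot
import cv2, numpy as np
s=robot.observe(); print(s['position'],s['tcp_rot'],s['width'],s['time_s'])
a=robot.read_camera('scene'); b=robot.read_camera('top')
cv2.imwrite('pics/scene.png',a[...,::-1]); cv2.imwrite('pics/top.png',b[...,::-1])
for n in ('scene','top','wrist'):
    c=robot.calibration(n); R=cv2.Rodrigues(np.array(c['rvec'],float))[0]; print(n,-R.T@np.array(c['tvec']).ravel(),c['dist_coeffs'],np.array(c['intrinsics'])[0,0])
E
```

```text
[0.14355287 0.63338311 0.23018391] [-6.08791619e-05  1.11143333e-01  9.93803887e-01 -9.94563750e-04] 0.08524394751499115 0.0
scene [1.44116449 0.61172997 0.82550293] [-0.14367649  0.          0.          0.          0.        ] 506.1673065176042
top [ 0.47034135 -0.01492367  1.51023818] [-0.16137489  0.          0.          0.          0.        ] 475.7020987954784
wrist [0.07019997 0.64983736 0.37307425] [-0.05968118  0.          0.          0.          0.        ] 362.07321706318515
```

View pics/scene.png

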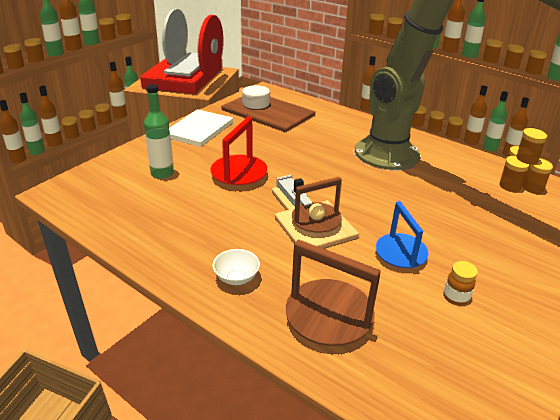

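View pics/top.png

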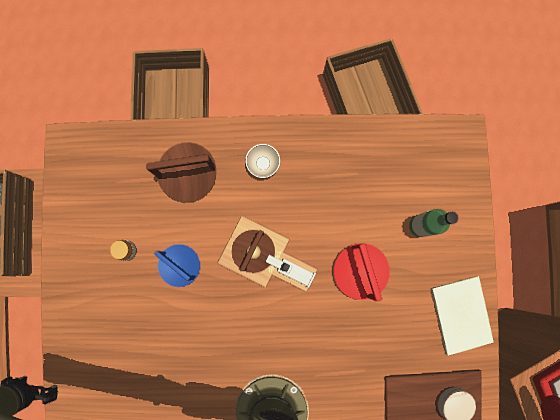

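Candidates (top view pixels):
- brown dish on the stand with the cheese, (253,251)
- large brown dish, (186,172)
- blue dish, (180,265)
- red dish, (362,271)

The one meant is at (253,251): it's the smaller of the two brown ones and stands locked on the stand. The bottle is at (430,222), the jar at (123,250) and the bowl at (263,161). I'll confirm it in an enlarged crop.

```bash
cat > h.py <<'E'
import cv2, numpy as np
from bench import robot
def cam(n):
    c=robot.calibration(n); return np.array(c['intrinsics'],float),np.array(c['dist_coeffs'],float),cv2.Rodrigues(np.array(c['rvec'],float))[0],np.array(c['tvec'],float).ravel()
def ray(c,p):
    K,d,R,t=c; u=cv2.undistortPoints(np.array(p,float).reshape(-1,1,2),K,d).reshape(-1,2)
    return -R.T@t, np.c_[u,np.ones(len(u))]@R
def plane(c,p,z):
    o,v=ray(c,p); return o+v*((z-o[2])/v[:,2])[:,None]
def proj(c,P):
    K,d,R,t=c; return cv2.projectPoints(np.array(P,float).reshape(-1,1,3),cv2.Rodrigues(R)[0],t,K,d)[0].reshape(-1,2)
E
python3 - <<'E'
import cv2,numpy as np
b=cv2.imread('pics/top.png')[205:305,205:330]; a=cv2.imread('pics/scene.png')[165:255,265:365]
b=cv2.resize(b,None,fx=4.8,fy=4.8,interpolation=cv2.INTER_CUBIC)[:, :600]
a=cv2.resize(a,(400,360),interpolation=cv2.INTER_CUBIC)
b=b[:, :]; c=np.zeros((480,800,3),np.uint8); b=cv2.resize(b,(500,400)); c[:400,:400]=b[:,:400]
cv2.imwrite('pics/crop.png',np.hstack([cv2.resize(cv2.imread('pics/top.png')[205:305,205:330],(500,400),interpolation=cv2.INTER_CUBIC),cv2.resize(cv2.imread('pics/scene.png')[165:265,275:350],(300,400),interpolation=cv2.INTER_CUBIC)]))
E
```

```text
(no output)
```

View pics/crop.png

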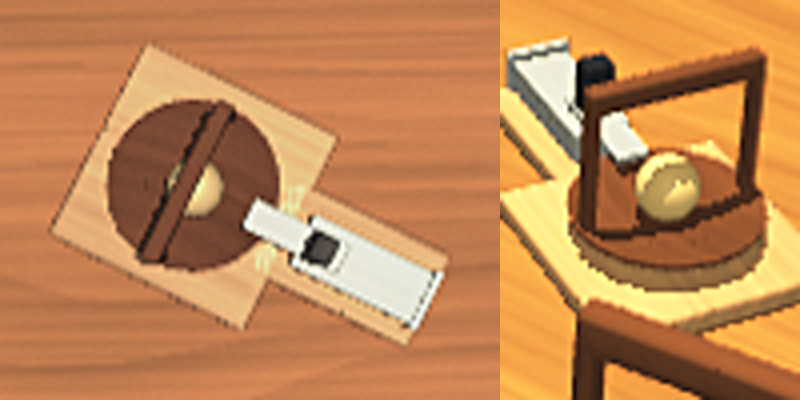

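The crop confirms it: the small brown dish with the cheese is in the stand, with the black grip at crop (322,248), the stand corners at (150,45), (335,135), (245,328) and (52,232), and the bar from (225,103) to (150,260).

```bash
python3 - <<'E'
from h import *
c=cam('top'); P=lambda l:[(205+x/4-.4,205+y/4-.4) for x,y in l]
k=plane(c,P([(150,45),(335,135),(245,328),(52,232)]),.018); m=k.mean(0)
print('stand',m, np.linalg.norm(np.roll(k,-1,0)-k,axis=1))
d=(k[1]+k[2]-k[0]-k[3])[:2]; d/=np.linalg.norm(d); print('-y dir',d,np.degrees(np.arctan2(d[1],d[0])))
e=plane(c,P([(442,272),(410,328)]),.05); print('endplate',e, (e.mean(0)-m)[:2]@d)
g=plane(c,P([(322,246)]),.09)[0]; r=(g-m)[:2]; print('grip',g,r@d,r@[-d[1],d[0]])
bar=plane(c,P([(228,106),(150,258)]),.018+.127); print('bar',bar,bar.mean(0),np.degrees(np.arctan2(*(bar[0]-bar[1])[1::-1])),np.linalg.norm(bar[0]-bar[1]))
s=cam('scene'); q=plane(s,[(275+595/1-500+0,0)],0) if 0 else None
pts=np.array([[m[0],m[1],.018+.127],g]); print(proj(s,pts))
from scipy.spatial.transform import Rotation as Ro
o=robot.observe(); q=o['tcp_rot']; print(Ro.from_quat(np.r_[q[1:],q[0]]).as_matrix().round(3))
# bystanders
print(plane(c,[(120,250),(180,265),(362,271)],.05))
E
```

```text
stand [0.50661704 0.04191889 0.018     ] [0.16193267 0.16620809 0.16840299 0.16547936]
-y dir [-0.46087153 -0.88746686] -117.4433598596882
endplate [[ 0.43449043 -0.14637827  0.05      ]
 [ 0.39252054 -0.1206636   0.05      ]] 0.19860949706573786
grip [ 0.4571086  -0.05396889  0.09      ] 0.10791425335856202 0.000254847122893974
bar [[0.55944772 0.01251476 0.145     ]
 [0.45193534 0.07057947 0.145     ]] [0.50569153 0.04154712 0.145     ] -28.372356667133836 0.1221901127089523
[[317.14100286 181.64257055]
 [296.85323538 179.41392879]]
[[-0.975  0.221 -0.   ]
 [ 0.221  0.975 -0.002]
 [-0.    -0.002 -1.   ]]
[[ 0.5160779   0.45660098  0.05      ]
 [ 0.46683959  0.26745553  0.05      ]
 [ 0.43506772 -0.29138718  0.05      ]]
```

Call:
apply_moves(increments=[[0,-1,-0.4,0,85],[0,-1,-0.4,0,85],[0,-1,-0.4,0,85],[0,-1,-0.4,0,85],[0,-1,-0.4,0,85],[-1,0,0,0.7,85],[-1,0,0,0.7,85],[-1,0,0,0.7,85],[-1,0,0,0.7,85],[-1,0,0,0.7,85]], squeeze=40)

```text
time_s: 0.93
position: [0.2523, 0.4363, 0.291]
tcp_rot: [0.0, 0.262, 0.965, -0.0]
wrist_force: [0.5, 0.1, -0.5]
width: 0.0849
grasp_force: 0.0
```

Call:
apply_moves(increments=[[-1,0,0,0.7,85],[-1,0,0,0.7,85],[-1,0,0,0.7,85],[-1,0,0,0.7,85],[-1,0,0,0.7,85],[-1,0,0,0.7,85],[-1,0,0,0.7,85],[-1,0,0,0.7,85],[-1,0,0,0.7,85],[-1,0,0,0.7,85]])

```text
time_s: 1.77
position: [0.4569, 0.2232, 0.2909]
tcp_rot: [-0.0, 0.541, 0.841, -0.0]
wrist_force: [-0.4, -0.2, 0.8]
width: 0.0851
grasp_force: 0.0
```

Call:
apply_moves(increments=[[-1,0,0,0.7,85],[-1,0,0,0.7,85],[-1,0,0,0.7,85],[-1,0,0,0.7,85],[-1,0,0,0.7,85],[-1,0,0,0.7,85],[-1,0,0,0.7,85],[0,0,0,1,85],[0,0,0,1,85],[0,0,0,1,85]])

```text
time_s: 2.6
position: [0.5073, 0.0217, 0.291]
tcp_rot: [-0.0, 0.794, 0.608, -0.0]
wrist_force: [1.1, 0.1, 1.5]
width: 0.0851
grasp_force: 0.0
```

```bash
cat >> h.py <<'E'
from scipy.spatial.transform import Rotation as Ro
def pose():
    o=robot.observe(); q=o['tcp_rot']; M=Ro.from_quat(np.r_[q[1:],q[0]]).as_matrix()
    return o,np.array(o['position']),M
def go(target,yaw):
    o,p,M=pose(); y=np.degrees(np.arctan2(M[1,1],M[0,1]))
    d=((y-yaw+90)%180)-90
    print('t',round(o['time_s'],2),'pos',p.round(4),'yaw',y.round(2),'tiltz',M[:,2].round(4),'q7',round(o['joints'][6],3),'w',round(o['width'],4),'F',np.round(o['wrist_force'],1),'g',round(o['grasp_force'],1))
    print('spin units',(d/5).round(2),'shift units now',(M.T@(np.array(target)-p)/.03).round(2))
    a=np.radians(y-d); Y=np.array([np.cos(a),np.sin(a),0]); Z=np.array([0,0,-1]); X=np.cross(Y,Z)
    print('shift after spin',(np.array([X,Y,Z])@(np.array(target)-p)/.03).round(2))
E
python3 -c "
from h import *
go([.457,-.054,.06],-27.4)"
```

```text
t 2.6 pos [0.5073 0.0217 0.291 ] yaw -15.12 tiltz [-6.e-04  3.e-04 -1.e+00] q7 -0.366 w 0.0851 F [1.1 0.1 1.5] g 0.0
spin units 2.46 shift units now [-2.87 -0.96  7.7 ]
shift after spin [-3.01 -0.33  7.7 ]
```

Call:
apply_moves(increments=[[0,0,0,1,85],[0,0,0,1,85],[0,0,0,0.5,85],[-1,0,0,0,85],[-1,-0.3,0,0,85],[-1,0,0,0,85],[0,0,1,0,85],[0,0,1,0,85],[0,0,1,0,85],[0,0,0,0,85]])

```text
time_s: 3.43
position: [0.4541, -0.0534, 0.196]
tcp_rot: [-0.002, 0.854, 0.52, -0.004]
wrist_force: [-1.0, 1.3, -1.6]
width: 0.0851
grasp_force: 0.0
```

```bash
python3 -c "
from h import *
go([.457,-.054,.06],-27.4)
c=cam('wrist'); im=robot.read_camera('wrist'); cv2.imwrite('pics/w1.png',im[...,::-1])
print(proj(c,[[.457,-.054,.09],[.5066,.0419,.145],[.559,.0125,.145]]))"
```

```text
t 3.43 pos [ 0.4541 -0.0534  0.196 ] yaw -27.29 tiltz [-9.8e-03 -7.0e-04 -1.0e+00] q7 -0.472 w 0.0851 F [-1.   1.3 -1.6] g 0.0
spin units 0.02 shift units now [0.05 0.13 4.53]
shift after spin [0.03 0.1  4.53]
[[288.78183429 204.16264874]
 [290.5162885   25.22019386]
 [412.10612134  31.06302119]]
```

View pics/w1.png

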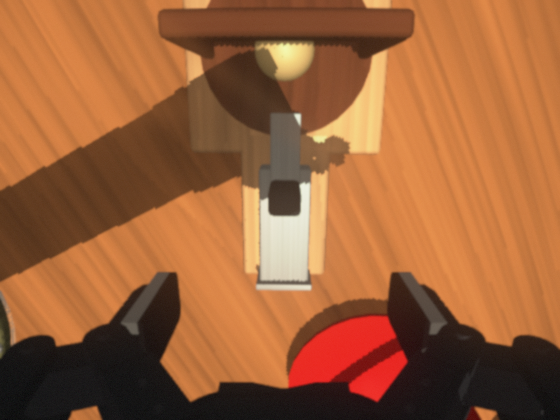

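The wrist view shows the grip centred at (285,198), the tongue above it and the bar at (286,22). These are within 6 px (about 3 mm) of the prediction, so I'm descending.

Call:
apply_moves(increments=[[0.1,0,0.9,0,85],[0,0,0.9,0,85],[0,0,0.9,0,85],[0,0,0.9,0,85],[0,0,0.8,0,85],[0,0,0,0,85],[0,0,0,0,85],[0,0,0,0,50],[0,0,0,0,30],[0,0,0,0,20]])

```text
time_s: 4.32
position: [0.4613, -0.0505, 0.0712]
tcp_rot: [0.0, 0.854, 0.521, 0.002]
wrist_force: [-0.4, 0.0, 0.1]
width: 0.0508
grasp_force: 0.0
```

Call:
apply_moves(increments=[[0,0,0,0,10],[0,0,0,0,10],[0,0,0,0,10],[0,0,0,0,10],[0,0,0,0,10],[0,0,0,0,10],[0,0,0,0,10],[0,0,0,0,10]])

```text
time_s: 4.98
position: [0.4564, -0.0485, 0.0697]
tcp_rot: [-0.004, 0.854, 0.521, -0.002]
wrist_force: [-11.8, 5.1, 13.2]
width: 0.023
grasp_force: 40.0
```

```bash
python3 -c "
from h import *
go([.457,-.054,.06],-27.4)"
```

```text
t 4.98 pos [ 0.4564 -0.0485  0.0697] yaw -27.26 tiltz [-0.0078  0.0044 -1.    ] q7 -0.367 w 0.023 F [-11.8   5.1  13.2] g 40.0
spin units 0.03 shift units now [-0.15  0.11  0.32]
shift after spin [-0.15  0.1   0.32]
```

Call:
apply_moves(increments=[[0,-0.15,0.1,0,10],[-0.2,0,0,0,10],[-0.2,0,0,0,10],[-0.2,0,0,0,10],[-0.2,0,0,0,10],[-0.2,0,0,0,10],[-0.2,0,0,0,10],[-0.2,0,0,0,10],[0,0,0,0,10],[0,0,0,0,10]])

```text
time_s: 5.82
position: [0.4372, -0.0845, 0.0696]
tcp_rot: [-0.002, 0.854, 0.52, 0.001]
wrist_force: [-10.1, 4.7, 28.6]
width: 0.0229
grasp_force: 41.8
```

```bash
python3 -c "
from h import *
go([.434,-.0985,.06],-27.4)"
```

```text
t 5.82 pos [ 0.4372 -0.0845  0.0696] yaw -27.29 tiltz [ 2.0e-04  4.6e-03 -1.0e+00] q7 -0.31 w 0.0229 F [-10.1   4.7  28.6] g 41.8
spin units 0.02 shift units now [-0.47  0.12  0.32]
shift after spin [-0.46  0.12  0.32]
```

Call:
apply_moves(increments=[[0,-0.1,-0.25,0,10],[-0.2,0,0,0,10],[-0.2,0,0,0,10],[-0.15,0,0,0,10],[-0.1,0,0,0,10],[0,0,0,0,10],[0,0,0,0,10],[0,0,0,0,10]])

```text
time_s: 6.48
position: [0.4322, -0.0929, 0.073]
tcp_rot: [0.001, 0.853, 0.522, 0.009]
wrist_force: [28.7, 20.7, -38.8]
width: 0.0229
grasp_force: 45.4
```

```bash
python3 -c "
from h import *
go([.434,-.0985,.06],-27.4)"
```

```text
t 6.48 pos [ 0.4322 -0.0929  0.073 ] yaw -27.03 tiltz [ 0.0168  0.0088 -0.9998] q7 -0.296 w 0.0229 F [ 28.7  20.7 -38.8] g 45.4
spin units 0.07 shift units now [-0.15  0.13  0.43]
shift after spin [-0.14  0.14  0.43]
```

Call:
apply_moves(increments=[[0.2,0,0.12,0,10],[0,0,0,0,10],[0,0,0,0,30],[0,0,0,0,60],[0,0,0,0,85],[0,0,0,0,85],[0,0,0,0,85],[0,0,-0.5,0,85],[0,0,-1,0,85],[0,0,-1,0,85]])

```text
time_s: 7.32
position: [0.4261, -0.097, 0.1451]
tcp_rot: [-0.001, 0.854, 0.52, -0.002]
wrist_force: [1.4, 0.5, 0.1]
width: 0.0852
grasp_force: 0.0
```

Call:
apply_moves(increments=[[0,0,-1,0,85],[0,0,-1,0,85],[0,0,-1,0,85],[0,0,-0.5,0,85],[0,0,0,0,85],[0,0,0,0,85]])

```text
time_s: 7.82
position: [0.4278, -0.0969, 0.2505]
tcp_rot: [0.0, 0.854, 0.52, 0.001]
wrist_force: [-0.8, 0.3, -0.5]
width: 0.0854
grasp_force: 0.0
```

```bash
python3 -c "
from h import *
go([.5057,.0415,.25],61.6)
c=cam('wrist'); im=robot.read_camera('wrist'); cv2.imwrite('pics/w2.png',im[...,::-1])
d=np.array([-.461,-.887]); m=np.array([.5066,.0419])
print(proj(c,[[*(m+d*.160),.09],[*(m+d*.110),.09],[.5594,.0125,.145],[.4519,.0706,.145]]))"
```

```text
t 7.82 pos [ 0.4278 -0.0969  0.2505] yaw -27.29 tiltz [ 1.2e-03  4.0e-04 -1.0e+00] q7 -0.435 w 0.0854 F [-0.8  0.3 -0.5] g 0.0
spin units -17.78 shift units now [5.29 0.19 0.02]
shift after spin [-0.09  5.29  0.02]
[[290.23030067 188.49995124]
 [290.71597942 129.52755883]
 [392.76195005 -40.86652399]
 [192.2726583  -45.58045641]]
```

View pics/w2.png

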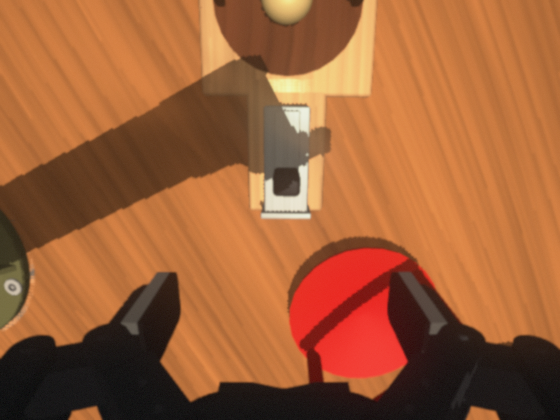

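The wrist view shows the grip at (286,182), right at the end plate, so it sits at the end stop. The tongue is clear of the dish rim. Next I go above the bar and turn the tool across it.

Call:
apply_moves(increments=[[0.8,0,0,-1,85],[0.8,0.07,0,-1,85],[0.8,0.14,0,-1,85],[0.8,0.2,0,-1,85],[0.75,0.28,0,-1,85],[0.72,0.34,0,-1,85],[0.69,0.4,0,-1,85],[0,0,0,-1,85],[0,0,0,-1,85],[0,0,0,-1,85]])

```text
time_s: 8.7
position: [0.504, 0.0537, 0.2479]
tcp_rot: [-0.001, 0.552, 0.834, -0.002]
wrist_force: [-0.4, -0.0, 0.7]
width: 0.0851
grasp_force: 0.0
```

Call:
apply_moves(increments=[[0,0,0,-1,85],[0,0,0,-1,85],[0,0,0,-1,85],[0,0,0,-1,85],[0,0,0,-1,85],[0,0,0,-1,85],[0,0,0,-1,85],[0,0,0,-0.8,85],[0,0,0,0,85],[0,0,0,0,85]])

```text
time_s: 9.53
position: [0.5041, 0.0534, 0.2487]
tcp_rot: [-0.001, 0.245, 0.969, -0.001]
wrist_force: [0.3, -0.1, 0.5]
width: 0.0851
grasp_force: 0.0
```

```bash
python3 -c "
from h import *
go([.5057,.0415,.25],61.6)
c=cam('wrist'); im=robot.read_camera('wrist'); cv2.imwrite('pics/w3.png',im[...,::-1])
print(proj(c,[[.5057,.0415,.145],[.5594,.0125,.145],[.4519,.0706,.145]]))"
```

```text
t 9.53 pos [0.5041 0.0534 0.2487] yaw 61.6 tiltz [-0.0025 -0.001  -1.    ] q7 0.918 w 0.0851 F [ 0.3 -0.1  0.5] g 0.0
spin units 0.0 shift units now [-0.23 -0.32 -0.04]
shift after spin [-0.23 -0.32 -0.04]
[[271.23692017 217.42797891]
 [272.10855176 292.73140761]
 [270.37320084 130.72284432]]
```

View pics/w3.png

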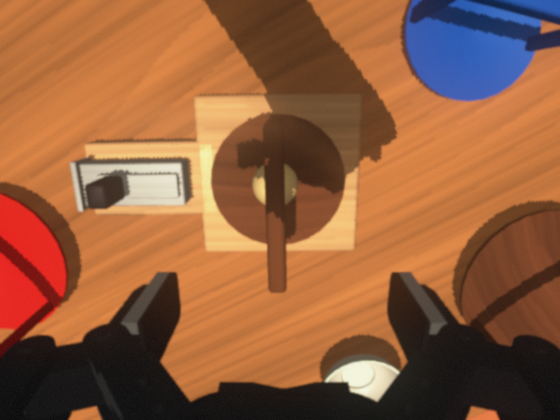

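The wrist view shows the bar from about (274,124) to (277,292), centred near x = 276. The prediction was 271, so a small correction is needed; the cheese is visible under the bar at (275,185).

```bash
python3 -c "
from h import *
c=cam('wrist')
im=cv2.imread('pics/w3.png').astype(int)
r=im[262:288,255:300]; x=[255+np.where((q[:,2]<130))[0].mean() for q in r]; print(x[0],x[-1])
b=plane(c,[(277,292),(274.5,124)],.145); m=b.mean(0); yaw=np.degrees(np.arctan2(*(b[0]-b[1])[1::-1])); print(b,m,yaw,np.linalg.norm(b[0]-b[1]))
go([m[0],m[1],.115],yaw+90)"
```

```text
276.0 277.0
[[0.56102463 0.01611586 0.145     ]
 [0.44958123 0.07522816 0.145     ]] [0.50530293 0.04567201 0.145     ] -27.942570070550666 0.12615029433732194
t 9.58 pos [0.5043 0.0535 0.249 ] yaw 61.61 tiltz [-2.e-03 -7.e-04 -1.e+00] q7 0.918 w 0.0851 F [ 0.9 -0.1 -0.1] g 0.0
spin units -0.09 shift units now [-0.16 -0.21  4.47]
shift after spin [-0.15 -0.21  4.47]
```

Call:
apply_moves(increments=[[-0.2,-0.25,0,-0.1,85],[0,0,0.6,0,85],[0,0,0.6,0,85],[0,0,0.6,0,85],[0,0,0.6,0,85],[0,0,0.6,0,85],[0,0,0.6,0,85],[0,0,0.4,0,70],[0,0,0.2,0,55],[0,0,0,0,40]], squeeze=20)

```text
time_s: 10.42
position: [0.5057, 0.044, 0.1228]
tcp_rot: [-0.001, 0.24, 0.971, -0.001]
wrist_force: [-0.3, -0.5, -0.3]
width: 0.0512
grasp_force: 0.0
```

Call:
apply_moves(increments=[[0,0,0,0,36],[0,0,0,0,33],[0,0,0,0,30],[0,0,0,0,27],[0,0,0,0,24],[0,0,0,0,24]])

```text
time_s: 10.92
position: [0.5069, 0.0443, 0.1246]
tcp_rot: [0.0, 0.24, 0.971, 0.0]
wrist_force: [0.6, 0.3, 0.3]
width: 0.0238
grasp_force: 0.0
```

```bash
python3 -c "
from h import *
go([.5053,.0445,.115],62)
c=cam('wrist'); im=robot.read_camera('wrist'); cv2.imwrite('pics/w4.png',im[...,::-1])
print(cam('wrist')[0][0,2]); print(proj(c,[pose()[1]]))"
```

```text
t 10.92 pos [0.5069 0.0443 0.1246] yaw 62.23 tiltz [ 7.e-04  4.e-04 -1.e+00] q7 1.01 w 0.0238 F [0.6 0.3 0.3] g 0.0
spin units 0.05 shift units now [ 0.05 -0.02  0.32]
shift after spin [ 0.05 -0.02  0.32]
283.4928871407459
[[284.84730244 276.46272051]]
```

View pics/w4.png

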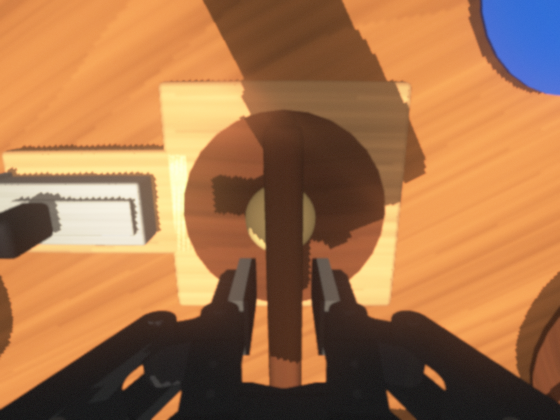

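The bar (x about 285) lies midway between the pads (255 and 313). I'm lowering about 9 mm, then closing.

Call:
apply_moves(increments=[[0,0,0.15,0,24],[0,0,0.15,0,24],[0,0,0,0,20],[0,0,0,0,17],[0,0,0,0,14],[0,0,0,0,11],[0,0,0,0,8],[0,0,0,0,5]])

```text
time_s: 11.63
position: [0.5067, 0.0444, 0.1151]
tcp_rot: [-0.0, 0.24, 0.971, 0.0]
wrist_force: [2.1, 0.5, -1.9]
width: 0.0135
grasp_force: 20.7
```

```bash
python3 -c "
from h import *
go([.5053,.0445,.115],62)
c=cam('wrist'); b=plane(c,[(285,388),(285,118)],.145);print(b,b.mean(0))"
```

```text
t 11.63 pos [0.5067 0.0444 0.1151] yaw 62.24 tiltz [ 0.e+00  2.e-04 -1.e+00] q7 1.017 w 0.0135 F [ 2.1  0.5 -1.9] g 20.7
spin units 0.05 shift units now [ 0.04 -0.02  0.  ]
shift after spin [ 0.04 -0.02  0.  ]
[[0.53589462 0.02898022 0.145     ]
 [0.4453432  0.0765023  0.145     ]] [0.49061891 0.05274126 0.145     ]
```

Call:
apply_moves(increments=[[0,0,0,0,5],[0,0,0,0,5],[0,0,0,0,5],[0,0,-0.03,0,5],[0,0,-0.05,0,5],[0,0,-0.07,0,5],[0,0,-0.1,0,5],[0,0,-0.1,0,5],[0,0,-0.1,0,5],[0,0,-0.1,0,5]], squeeze=70)

```text
time_s: 12.47
position: [0.5067, 0.0442, 0.1321]
tcp_rot: [0.0, 0.24, 0.971, 0.0]
wrist_force: [-0.4, 0.1, -4.0]
width: 0.0128
grasp_force: 68.2
```

```bash
python3 -c "
from h import *
go([.5067,.0444,.215],62)"
```

```text
t 12.47 pos [0.5067 0.0442 0.1321] yaw 62.23 tiltz [ 1.e-04  1.e-04 -1.e+00] q7 1.005 w 0.0128 F [-0.4  0.1 -4. ] g 68.2
spin units 0.05 shift units now [ 0.    0.01 -2.76]
shift after spin [ 0.    0.   -2.76]
```

Lifted free with a 4 N load, so I carry on up.

Call:
apply_moves(increments=[[0,0,-0.12,0,5],[0,0,-0.14,0,5],[0,0,-0.15,0,5],[0,0,-0.15,0,5],[0,0,-0.15,0,5],[0,0,-0.15,0,5],[0,0,-0.15,0,5],[0,0,-0.15,0,5],[0,0,-0.15,0,5],[0,0,-0.15,0,5]])

```text
time_s: 13.3
position: [0.5067, 0.0443, 0.176]
tcp_rot: [0.0, 0.24, 0.971, 0.0]
wrist_force: [-0.0, -0.6, -4.5]
width: 0.0127
grasp_force: 68.2
```

Call:
apply_moves(increments=[[0,0,-0.15,0,5],[0,0,-0.15,0,5],[0,0,-0.15,0,5],[0,0,-0.15,0,5],[0,0,-0.15,0,5],[0,0,-0.15,0,5],[0,0,-0.15,0,5],[0,0,-0.12,0,5],[0,0,-0.08,0,5],[0,0,-0.04,0,5]])

```text
time_s: 14.13
position: [0.5069, 0.0443, 0.2147]
tcp_rot: [0.0, 0.24, 0.971, 0.0]
wrist_force: [1.0, -0.8, -4.8]
width: 0.0131
grasp_force: 68.2
```

Call:
apply_moves(increments=[[0,0,0,0,5],[0,0,0,0,5],[0,0,0,0,5],[0,0,0,0,5],[0,0,0,0,5],[0,0,0,0,5]])

```text
time_s: 14.63
position: [0.5066, 0.0443, 0.2141]
tcp_rot: [-0.0, 0.24, 0.971, -0.0]
wrist_force: [-0.0, -1.0, -4.1]
width: 0.0131
grasp_force: 68.2
```

```bash
python3 -c "
from h import *
go([.5067,.0444,.21],62-90)
im=robot.read_camera('scene'); im2=robot.read_camera('wrist')
cv2.imwrite('pics/l1.png',np.hstack([cv2.resize(im[120:260,250:400],(450,420),interpolation=2),cv2.resize(im2,(350,420))])[...,::-1])"
```

```text
t 14.63 pos [0.5066 0.0443 0.2141] yaw 62.23 tiltz [-2.e-04 -0.e+00 -1.e+00] q7 0.961 w 0.0131 F [-0.  -1.  -4.1] g 68.2
spin units -17.95 shift units now [0.   0.01 0.14]
shift after spin [-0.01  0.    0.14]
```

View pics/l1.png

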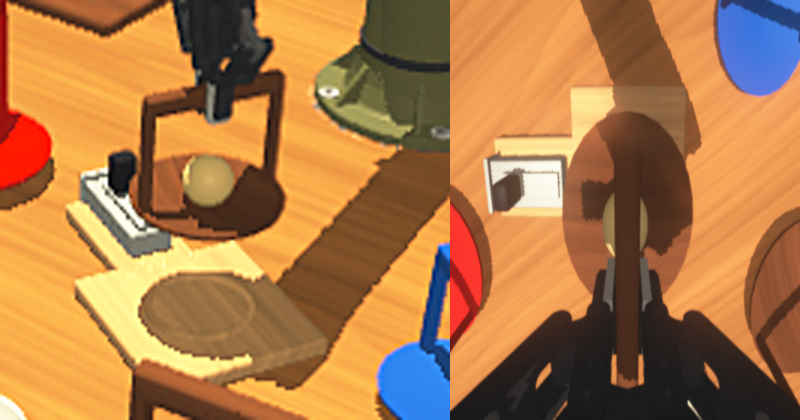

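The dish is up and level, with the cheese in the middle (left pane, (208,181)) and the slide still open. Now a slow quarter turn.

Call:
apply_moves(increments=[[0,0,0,0.05,5],[0,0,0,0.1,5],[0,0,0,0.15,5],[0,0,0,0.2,5],[0,0,0,0.25,5],[0,0,0,0.3,5],[0,0,0,0.35,5],[0,0,0,0.35,5],[0,0,0,0.35,5],[0,0,0,0.35,5]])

```text
time_s: 15.57
position: [0.5067, 0.0443, 0.2142]
tcp_rot: [0.0, 0.343, 0.939, 0.0]
wrist_force: [0.0, 0.6, -4.8]
width: 0.013
grasp_force: 68.2
```

Call:
apply_moves(increments=[[0,0,0,0.35,5],[0,0,0,0.35,5],[0,0,0,0.35,5],[0,0,0,0.35,5],[0,0,0,0.35,5],[0,0,0,0.35,5],[0,0,0,0.35,5],[0,0,0,0.35,5],[0,0,0,0.35,5],[0,0,0,0.35,5]])

```text
time_s: 16.4
position: [0.5067, 0.0443, 0.2143]
tcp_rot: [0.0, 0.482, 0.876, 0.0]
wrist_force: [-1.0, 0.2, -3.4]
width: 0.0128
grasp_force: 68.2
```

Call:
apply_moves(increments=[[0,0,0,0.35,5],[0,0,0,0.35,5],[0,0,0,0.35,5],[0,0,0,0.35,5],[0,0,0,0.35,5],[0,0,0,0.35,5],[0,0,0,0.35,5],[0,0,0,0.35,5],[0,0,0,0.35,5],[0,0,0,0.35,5]])

```text
time_s: 17.23
position: [0.5067, 0.0443, 0.2143]
tcp_rot: [0.0, 0.61, 0.792, 0.0]
wrist_force: [0.1, 0.6, -4.2]
width: 0.0128
grasp_force: 68.2
```

Call:
apply_moves(increments=[[0,0,0,0.35,5],[0,0,0,0.35,5],[0,0,0,0.35,5],[0,0,0,0.35,5],[0,0,0,0.35,5],[0,0,0,0.35,5],[0,0,0,0.35,5],[0,0,0,0.35,5],[0,0,0,0.35,5],[0,0,0,0.35,5]])

```text
time_s: 18.07
position: [0.5067, 0.0443, 0.2142]
tcp_rot: [-0.0, 0.723, 0.69, 0.0]
wrist_force: [-0.0, 0.1, -4.9]
width: 0.0131
grasp_force: 68.2
```

Call:
apply_moves(increments=[[0,0,0,0.35,5],[0,0,0,0.35,5],[0,0,0,0.35,5],[0,0,0,0.35,5],[0,0,0,0.35,5],[0,0,0,0.35,5],[0,0,0,0.35,5],[0,0,0,0.35,5],[0,0,0,0.35,5],[0,0,0,0.35,5]])

```text
time_s: 18.9
position: [0.5067, 0.0443, 0.2142]
tcp_rot: [-0.0, 0.82, 0.572, 0.0]
wrist_force: [-0.6, 0.4, -3.0]
width: 0.013
grasp_force: 68.2
```

Call:
apply_moves(increments=[[0,0,0,0.35,5],[0,0,0,0.3,5],[0,0,0,0.25,5],[0,0,0,0.2,5],[0,0,0,0.15,5],[0,0,0,0.1,5],[0,0,0,0.1,5],[0,0,0,0.05,5],[0,0,0,0.05,5],[0,0,0,0,5]])

```text
time_s: 19.73
position: [0.5067, 0.0443, 0.2142]
tcp_rot: [-0.0, 0.856, 0.517, 0.0]
wrist_force: [-0.6, -0.4, -4.0]
width: 0.0128
grasp_force: 68.2
```

Call:
apply_moves(increments=[[0,0,0,0,5],[0,0,0,0,5],[0,0,0,0,5],[0,0,0,0,5],[0,0,0,0,5],[0,0,0,0,5],[0,0,0,0,5],[0,0,0,0,5],[0,0,0,0,5],[0,0,0,0,5]])

```text
time_s: 20.57
position: [0.5067, 0.0443, 0.2142]
tcp_rot: [-0.0, 0.856, 0.517, 0.0]
wrist_force: [-0.5, 0.7, -2.9]
width: 0.0131
grasp_force: 68.2
```

```bash
python3 -c "
from h import *
go([.5067,.0444,.21],62-90)
im=robot.read_camera('scene'); im2=robot.read_camera('wrist')
cv2.imwrite('pics/l2.png',np.hstack([cv2.resize(im[120:260,250:400],(450,420),interpolation=2),cv2.resize(im2,(350,420))])[...,::-1])"
```

```text
t 20.57 pos [0.5067 0.0443 0.2142] yaw -27.77 tiltz [ 1.e-04  1.e-04 -1.e+00] q7 -0.609 w 0.0131 F [-0.5  0.7 -2.9] g 68.2
spin units 0.05 shift units now [ 0.   -0.    0.14]
shift after spin [ 0.   -0.    0.14]
```

View pics/l2.png

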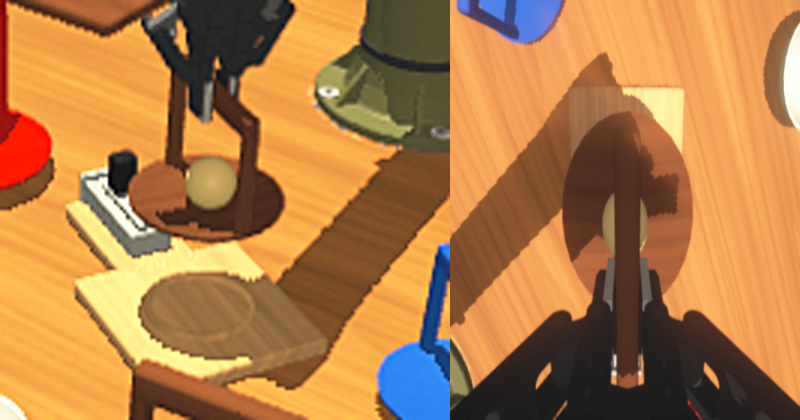

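The dish is turned a quarter turn and level, with the cheese in the middle (left pane, (210,182)) and the slide open. Handing in.

```bash
python3 -c "
from bench import robot
print(robot.close_job())"
```

```text
the job is handed in; nothing more can be done
None
```

I opened the slide to its end stop, lifted the dish about 10 cm and turned it a quarter turn, level, with the cheese in the middle, then handed the job in while still holding it; the hand-in returned no verdict, and I took no final picture of the bottle, jar and bowl.

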